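Sort vials, dish and memory stick into their trays

TASK

Clear up the handful left standing and lying about round the white photometer: stand its three vials upright together in the round metal pot, lay the small culture dish flat in the square pale tray, and lay the memory stick flat in the oblong tray with the dark floor, right side up. Set each thing down gently rather than dropping it, wholly inside its tray or pot, and leave it there released and at rest.

Things in the scene. Friction and masses are not known exactly. Their poses are not given: they have to be found in the camera images.
- vial_a_center (a point): one of the three vials loose on the table (others that stand far to the right near the joystick are no part of this), with amber-brown body and white cap: small bottle standing upright, round body 24 mm in diameter up to 44 mm high, above it an 18 mm screw cap, 55 mm tall in all, 30 g; the point is its centre, 27.5 mm above its foot; z is its axis, up. 
- vial_b_center (a point): one of the three vials loose on the table (others that stand far to the right near the joystick are no part of this), with amber-brown body and dark cap: small bottle standing upright, round body 24 mm in diameter up to 44 mm high, above it an 18 mm screw cap, 55 mm tall in all, 30 g; the point is its centre, 27.5 mm above its foot; z is its axis, up. 
- vial_c_center (a point): one of the three vials loose on the table (others that stand far to the right near the joystick are no part of this), with white body and white cap: small bottle standing upright, round body 24 mm in diameter up to 44 mm high, above it an 18 mm screw cap, 55 mm tall in all, 30 g; the point is its centre, 27.5 mm above its foot; z is its axis, up. 
- dish_center (a point): small clear lidded culture dish with pinkish content, lying flat: 35 mm in diameter where it can be gripped (its lid looks a little wider, 39 mm), 12 mm high, 20 g; lid and dish are one piece (not the larger dish on the microscope). The point is its centre, 6 mm above its underside; z is up
- stick_center (a point): memory stick lying flat, with a red body 40 mm long (its own x axis), 18 mm wide (y), 8 mm high and a 14 mm long metal plug at its -x end (only the red body is to be gripped, across its 18 mm width), 12 g. The point is the centre of the red body, 4 mm above its underside; z is up
- vial_pot_in (a point): round shallow pot of pale metal for the vials, open above, fixed to the table: outer diameter 92 mm, inner 86 mm, wall 3 mm, rim 22 mm (with its bead 24 mm) above the table. The point is the centre of its inner floor, 4 mm above the table; z is up. Three vials fit side by side with their centres about 24 mm from the pot's centre, 120 degrees apart.
- dish_tray_in (a point): square shallow pale tray with a light grey floor, for the dish, open above, fixed to the table: outside 98 x 98 mm, inside 90 x 90 mm, rim 12 mm above the table. The point is the centre of its inner floor, 5 mm above the table; x and y run parallel to its sides. Near by: a filter stand 95 mm high; the photometer, 80 mm; the microscope to the right, 290 mm, its eyepieces nearest the robot. Beside the photometer a finger line turned about 30 degrees left from x has most room
- stick_tray_in (a point): oblong shallow grey tray with a dark floor, for the memory stick, open above, fixed to the table: outside 108 mm along its x by 74 mm along its y, inside 100 x 66 mm, rim 12 mm above the table. The point is the centre of its inner floor, 5 mm above the table
Things that resemble listed ones, but are neither listed nor needed, are in the scene too. What is shaped like the part that bears stick_center but purple is not meant.

How it is judged:
At the end, for the whole second after the job is handed in: Vials: upright (0.12 rad) on the pot's floor, centres within 33 mm of its centre. Dish: flat on the square tray's floor, within 30 mm of its centre each way. Stick: flat, right side up on the oblong tray's floor, within 34 mm along, 27 mm across. All at rest (10 mm/s), released (horizontal distance between each of vial_a_center, vial_b_center, vial_c_center and vial_pot_in below 0.033 m and z of vial_a_center in the frame of vial_pot_in between 0.022 and 0.033 m and angle between each of vial_a_center, vial_b_center, vial_c_center, dish_center, stick_center's own z axis and vertical below 0.12 rad and z of vial_b_center in the frame of vial_pot_in between 0.022 and 0.033 m and z of vial_c_center in the frame of vial_pot_in between 0.022 and 0.033 m and x of dish_center in the frame of dish_tray_in between -0.03 and 0.03 m and y of dish_center in the frame of dish_tray_in between -0.03 and 0.03 m and z of dish_center in the frame of dish_tray_in between 0 and 0.01 m and x of stick_center in the frame of stick_tray_in between -0.034 and 0.034 m and y of stick_center in the frame of stick_tray_in between -0.027 and 0.027 m and z of stick_center in the frame of stick_tray_in between 0 and 0.008 m and linear speed of each of vial_a, vial_b, vial_c, dish, stick below 0.01 m/s); the robot touches nothing.
It fails at once if a vial is dropped into its tray or pot: it falls faster than 0.9 m/s there (linear speed of vial_a above 0.9 m/s and horizontal distance between vial_a_center and vial_pot_in below 0.05 m and z of vial_a_center in the frame of vial_pot_in below 0.07 m).
It fails at once if a vial is dropped into its tray or pot: it falls faster than 0.9 m/s there (linear speed of vial_b above 0.9 m/s and horizontal distance between vial_b_center and vial_pot_in below 0.05 m and z of vial_b_center in the frame of vial_pot_in below 0.07 m).
It fails at once if a vial is dropped into its tray or pot: it falls faster than 0.9 m/s there (linear speed of vial_c above 0.9 m/s and horizontal distance between vial_c_center and vial_pot_in below 0.05 m and z of vial_c_center in the frame of vial_pot_in below 0.07 m).
It fails at once if the dish is dropped into its tray or pot: it falls faster than 0.9 m/s there (linear speed of dish above 0.9 m/s and horizontal distance between dish_center and dish_tray_in below 0.05 m and z of dish_center in the frame of dish_tray_in below 0.07 m).
It fails at once if the memory stick is dropped into its tray or pot: it falls faster than 0.9 m/s there (linear speed of stick above 0.9 m/s and horizontal distance between stick_center and stick_tray_in below 0.05 m and z of stick_center in the frame of stick_tray_in below 0.07 m).
It also fails if it takes over 115 s, if anything falls off the work surface, if the arm or the gripper's body presses on something with over 40 N, if the wrist force passes 120 N, or if a joint passes its speed limit or range.

ROBOT

A 6-joint arm with a two-finger parallel gripper is mounted at the origin on a cart in front of the work surface, level with it; the furniture and walls round the work are solid. World frame = base frame: x ahead of the robot, y to its left, z up, the work surface at z = 0. Lengths are in m, angles in rad, forces in N, time in s.
With the tool pointing down it reaches from about 0.25 to 0.725 m from the base axis. Payload 4 kg.
Tool frame: the origin (TCP) lies midway between the tips of the shut fingers; the grasp point (between the pads) lies 19 mm behind it (bot.grip_point_offset is the distance from the TCP to the grasp point, in m); z points along the fingers, y is the line along which they close (so a half turn about z gives the same grasp; the last joint's range is limited). The gripper opens to 85 mm and grips with 20 to 120 N. Pads are 22 mm wide; open, the fingers measure 114 mm over their backs; the gripper's body (76 mm by 85 mm) begins 54 mm behind the grasp point. The pads swing forward as they close: fully open they stand 13 mm farther back than shut.
Start: joints at [1.279, 0.241, 0.005, 1.335, 0, 1.571], TCP at [0.144, 0.479, 0.231] pointing down, gripper open.
Joint ranges: [-2.72, 2.72], [-1.05, 1.87], [-1.09, 1.28], [-1.99, 2.15], [-1.42, 1.44], [-3.14, 3.14]. Speed limits (rad/s): [2.79, 2.79, 3.14, 3.14, 3.14, 3.14].

INTERFACE

Orientations are given as a unit quaternion [x, y, z, w].
In Python, from workcell import bot gives the robot as it stands.
- The arm moves only by the tool step_arm, never from a script. Its argument "targets" is text: rows parted by semicolons, each of 7 numbers parted by spaces: the opening, from -1 (shut) to 1 (fully open), so that 0 is half open, then the shift along the world's x, y, z normalised to -1 to 1, where 1 is 0.5 m, then the turn, a rotation vector about the world's x, y, z normalised to -1 to 1, where 1 is pi/4 rad. In form: gripper x y z wx wy wz; .... A call has 1 to 10 rows; each row is the pose to reach, as a shift and turn from the pose commanded when the call began; what a row does not reach only later rows make up. A row lasts 1/12 s, in which the tool goes at most 41.7 mm and 7.16 degrees, less where a joint would pass 70% of its speed; a pose out of reach is approached as far as the arm can. A call with a number of a shift or a turn outside -1 to 1 is refused whole. A call with a gripper value outside its range is refused whole. The fingers move at their own pace and stop on an object; the grip force is fixed at half the most. Time passes only in rows, so rows that repeat a pose let the fingers close. It gives the time, the measured TCP pose, the force, the opening and the grip force at its end, in the units of the state.
- bot.get_obs(): the state, without advancing time (a new reading comes with each control period).
- bot.camera(name): name is "side" or "top"; returns the picture (384x512x3 uint8, red, green, blue); there is no depth.
- bot.camera_info(name): a dict with "vertical_fov" (degrees; the focal length in pixels is half the picture's height over the tangent of half this angle, whatever the lens; pixels are square), "cx", "cy" (the principal point, pixels), "pose" (4x4, takes a point from camera to world coordinates). Camera axes: x right, y up, looking along -z (the intrinsics and any distortion apply to the point x, -y, -z); pixel columns grow to the right and rows downward; lengths in m; the calibration is good to about 2 mm. A picture is of the moment at which its call begins. camera_info takes no time and is no camera call.
- bot.job_done(): hands the job in; it is judged then, once.
The state is a dict: "clock": time; "joint_pos": joint angles; "joint_vel": joint speeds; "tau": joint torques, N m; "eef_pos": TCP position; "tool_rot": TCP orientation; "ft_force": force on the tool from outside, world axes, zero at the start; "ft_torque": the same for the moment, N m; "grip_width": finger opening in m; "grasp_force": force on a finger pad.
Only numpy, scipy, OpenCV 4.12 (cv2) and the standard library are available. Lean on these libraries where they do the work, as an engineer would, in place of code of your own. Each camera call takes 0.05 s, during which the arm holds its last target. There are 200 camera calls.

## Working session

There is one attempt and no reset: what is moved stays moved. The work goes in short steps, Python scripts to look and compute and a tool call to move; the robot and the scene stay as the last step left them, time stands still between calls to the robot, and variables do not carry over. Pictures are saved under pics/ and viewed, at most 14 in all, crops included, and the job is handed in when it is done.

Besides the shell and the picture viewer there is one more tool, called as name(argument=value, ...) on one line, values as JSON. step_arm: Moves the arm, as the interface text tells. Scaled input: -1 to 1 covers 0.5 m each way for a shift and pi/4 rad each way for a turn. Its arguments: {"type":"object","properties":{"targets":{"type":"string"}},"required":["targets"]}

```bash
mkdir -p pics
cat > h.py <<'E'
import numpy as np, cv2
from workcell import bot
def snap(n,f):
    im=bot.camera(n); cv2.imwrite(f,im[:,:,::-1]); return im
def K(n):
    i=bot.camera_info(n); f=192/np.tan(np.radians(i["vertical_fov"])/2); return f,i["cx"],i["cy"],np.array(i["pose"]),i
def ray(n,u,v,z):
    f,cx,cy,T,i=K(n); d=T[:3,:3]@np.array([(u-cx)/f,-(v-cy)/f,-1]); o=T[:3,3]; return o+d*(z-o[2])/d[2]
def proj(n,p):
    f,cx,cy,T,i=K(n); q=T[:3,:3].T@(np.array(p)-T[:3,3]); return cx+f*q[0]/-q[2], cy-f*q[1]/-q[2]
E
python3 - <<'E'
from h import *
for n in("top","side"):
    im=snap(n,f"pics/{n}0.png"); print(K(n))
    cv2.imwrite(f"pics/{n}0b.png",cv2.resize(im[:,:,::-1],(800,600),interpolation=cv2.INTER_CUBIC))
print(bot.get_obs())
E
```

```text
(np.float64(392.70130982409523), 254.6061349204001, 191.27659505206688, array([[ 0.01091472,  0.98567523, -0.16830095,  0.39257477],
       [-0.99956896,  0.00616763, -0.02870292,  0.08834192],
       [-0.02725374,  0.16854169,  0.98531768,  1.25666078],
       [ 0.        ,  0.        ,  0.        ,  1.        ]]), {'vertical_fov': 52.10997994179811, 'cx': 254.6061349204001, 'cy': 191.27659505206688, 'pose': array([[ 0.01091472,  0.98567523, -0.16830095,  0.39257477],
       [-0.99956896,  0.00616763, -0.02870292,  0.08834192],
       [-0.02725374,  0.16854169,  0.98531768,  1.25666078],
       [ 0.        ,  0.        ,  0.        ,  1.        ]])})
(np.float64(363.3927724641642), 260.34378730416717, 190.56385478248473, array([[-0.41420195,  0.79114734, -0.45002514,  0.19782587],
       [-0.91017006, -0.3628583 ,  0.1998107 ,  0.28261957],
       [-0.00521565,  0.4923614 ,  0.87037524,  0.84479245],
       [ 0.        ,  0.        ,  0.        ,  1.        ]]), {'vertical_fov': 55.699818969220935, 'cx': 260.34378730416717, 'cy': 190.56385478248473, 'pose': array([[-0.41420195,  0.7
[... 214 characters left out ...]
  ]])})
{'clock': 0.1, 'joint_pos': array([1.27897227e+00, 2.41331369e-01, 3.88497639e-03, 1.33523281e+00,
       2.23515443e-06, 1.57080452e+00]), 'joint_vel': array([ 0.00047891,  0.00045983,  0.00436464, -0.00016387, -0.00092104,
       -0.00153959]), 'tau': array([ 4.91139724e-05, -3.73137581e+01,  2.53009915e+01,  1.09039244e-02,
        9.58763223e-06,  4.03673639e-06]), 'eef_pos': array([0.14368627, 0.47831825, 0.23051507]), 'tool_rot': array([ 1.45398818e-01,  9.89372679e-01, -9.31272265e-04, -1.37982124e-04]), 'ft_force': array([ 0.11629113,  0.74160983, -0.18149391]), 'ft_torque': array([ 0.01059127, -0.04933876,  0.0063343 ]), 'grasp_force': 0.0, 'grip_width': 0.08521283453046284}
```

View pics/top0b.png

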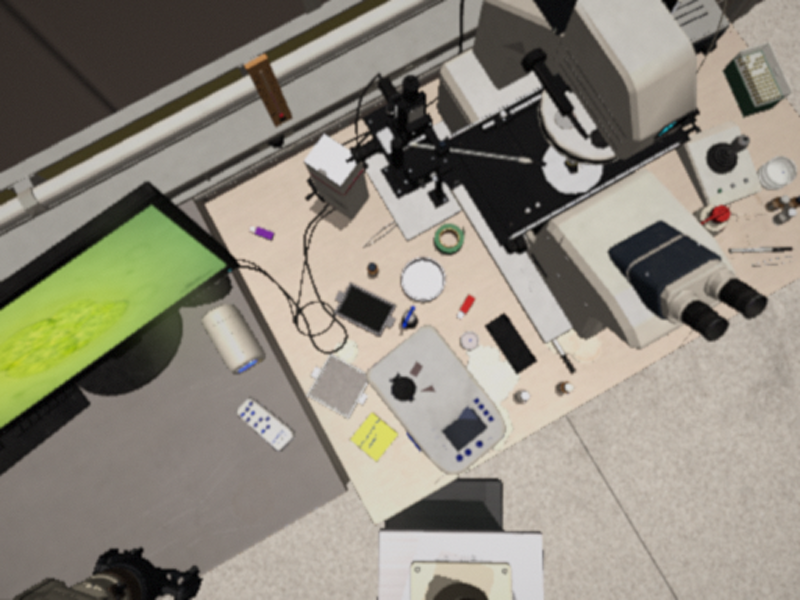

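View pics/side0b.png

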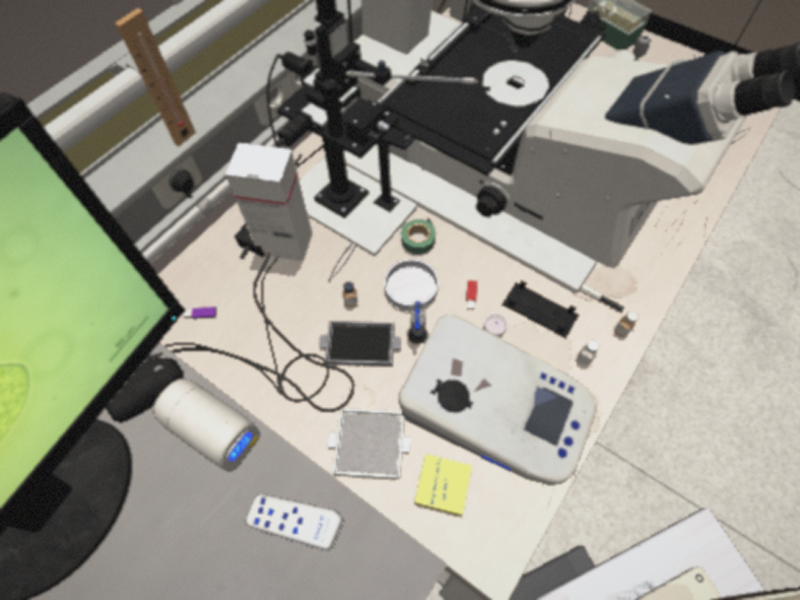

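Run:
```python
from h import *
for n,x,y in(("top",195,155),("side",200,150)):
    im=cv2.imread(f"pics/{n}0.png")[y:y+150,x:x+200] if n=="side" else cv2.imread(f"pics/{n}0.png")[y:y+120,x:x+180]
    s=4 if n=="side" else 4.4
    cv2.imwrite(f"pics/{n}0c.png",cv2.resize(im,None,fx=s,fy=s,interpolation=cv2.INTER_CUBIC))
# triangulate from rough pixels (800-scale), heights assumed
s=800/512
for nm,z,t,d in(("va top",.055,(565,384),(628,317)),("vb",.055,(372,267),(349,286)),("vc",.055,(521,394),(591,345)),
  ("dish",.012,(469,341),(495,324)),("stick",.008,(467,306),(472,294)),("pot",.022,(422,280),(411,284)),("stray",.012,(365,308),(360,343)),("dtray",.012,(339,385),(369,444)),("penholder",.02,(410,322),(417,335))):
    print(nm,ray("top",t[0]/s,t[1]/s,z).round(4),ray("side",d[0]/s,d[1]/s,z).round(4))
```

```text
va top [ 0.4334 -0.2008  0.055 ] [ 0.4304 -0.1989  0.055 ]
vb [0.6624 0.1759 0.055 ] [0.6651 0.1772 0.055 ]
vc [ 0.4135 -0.116   0.055 ] [ 0.4139 -0.1195  0.055 ]
dish [ 0.5194 -0.0208  0.012 ] [ 0.5231 -0.0196  0.012 ]
stick [ 0.5919 -0.0176  0.008 ] [ 0.591  -0.0132  0.008 ]
pot [0.643  0.0751 0.022 ] [0.6446 0.0762 0.022 ]
stray [0.5857 0.1919 0.012 ] [0.5836 0.1948 0.012 ]
dtray [0.4283 0.2413 0.012 ] [0.4266 0.2444 0.012 ]
penholder [0.5563 0.0991 0.02  ] [0.5548 0.1069 0.02  ]
```

View pics/top0c.png

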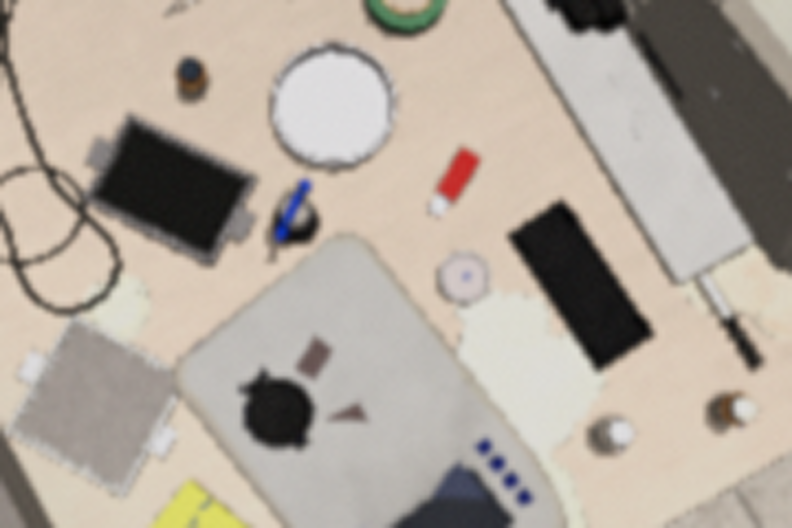

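View pics/side0c.png

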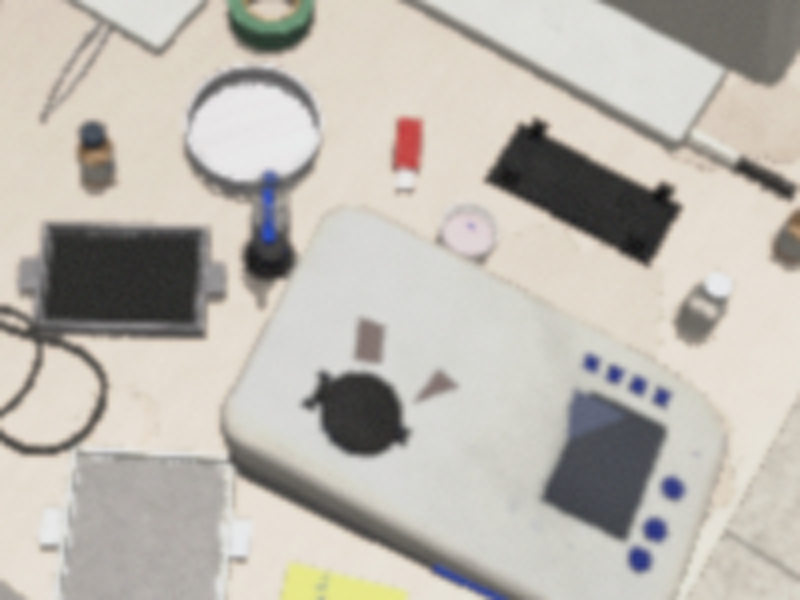

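```bash
cat > m.py <<'E'
from h import *
t=lambda u,v,z:ray("top",195+u/4.4,155+v/4.4,z)[:2]
s=lambda u,v,z:ray("side",200+u/4,150+v/4,z)[:2]
P=lambda a:(np.array(a)*1000).round(1)
for nm,z,a,b in(("va",.055,(742,409),(807,207)),("vb",.055,(190,69),(93,132)),("vc",.055,(621,433),(716,285)),
 ("dish",.012,(464,277),(468,231)),("pot",.022,(333,106),(253,126)),
 ("penlow",.02,(297,222),(269,255)),("pentip",.09,(305,186),(270,176))): 
    A,B=t(*a,z),s(*b,z); print(nm,P(A),P(B),P((A+B)/2))
st=cv2.imread("pics/top0.png").astype(int); ss=cv2.imread("pics/side0.png").astype(int)
for n,im in(("top",st),("side",ss)):
    m=((im[:,:,2]>130)&(im[:,:,1]<90)&(im[:,:,0]<90)).astype(np.uint8)
    k,l,S,c=cv2.connectedComponentsWithStats(m)
    for i in range(1,k):
        if S[i,4]>20:
            p=np.argwhere(l==i)[:,::-1]; w=np.array([ray(n,*q,.008)[:2] for q in p]); 
            e,v=np.linalg.eigh(np.cov(w.T)); print(n,"red",c[i],S[i,4],P(w.mean(0)),"dir",v[:,1],P(np.sqrt(12*e)))
for nm,f,cs in(("stT",t,((130,117),(257,180),(210,265),(92,196))),("stS",s,((42,228),(208,228),(205,333),(35,330))),("dtT",t,((72,320),(182,378),(122,495),(10,428))),("dtS",s,((77,456),(232,460)))):
    w=np.array([f(*q,.012) for q in cs]); print(nm,[list(P(x)) for x in w],P(w.mean(0)))
print("photo edge top",[list(P(t(*q,.08))) for q in((345,235),(462,345),(540,450),(565,510),(185,370),(225,430))],"side",[list(P(s(*q,.08))) for q in((330,205),(480,275),(590,325),(715,410),(228,400))])
E
python3 m.py
```

```text
va [ 426.9 -206.6] [ 433.2 -200.4] [ 430.1 -203.5]
vb [663.1 175.6] [665.3 177.5] [664.2 176.5]
vc [ 409.8 -124. ] [ 412.2 -120.5] [ 411.  -122.2]
dish [520.3 -21.7] [521.9 -19.6] [521.1 -20.6]
pot [643.4  73.2] [645.1  75.4] [644.2  74.3]
penlow [558.3  98.8] [556.  105.2] [557.2 102. ]
pentip [573.8  92.9] [572.5  97.8] [573.1  95.4]
top red [461.50617284 136.01234568] 81 [ 792.7 -547.6] dir [0.61191204 0.79092582] [29.1 30.3]
top red [298.7755102  194.18367347] 49 [597.3 -17.4] dir [-0.87498981  0.48414134] [14.8 34.4]
side red [301.42222222 185.8       ] 45 [598.2 -15. ] dir [-0.85325903  0.52148733] [12.  32.5]
stT [[np.float64(636.4), np.float64(222.3)], [np.float64(590.1), np.float64(128.3)], [np.float64(527.5), np.float64(161.6)], [np.float64(577.4), np.float64(248.7)]] [582.8 190.2]
stS [[np.float64(637.6), np.float64(227.9)], [np.float64(593.2), np.float64(131.0)], [np.float64(527.6), np.float64(162.0)], [np.float64(573.1), np.float64(256.8)]] [582.9 194.4]
dtT [[np.float64(486.9), np.float64(260.7)], [np.float64(446.1), np.float64(180.4)], [np.float64(363.3), np.float64(221.5)], [np.float64(409.4), np.float64(302.9)]] [426.4 241.4]
dtS [[np.float64(487.4), np.float64(262.4)], [np.float64(447.0), np.float64(180.1)]] [467.2 221.2]
photo edge top [[np.float64(541.5), np.float64(65.3)], [np.float64(467.2), np.float64(-13.9)], [np.float64(397.7), np.float64(-65.4)], [np.float64(358.5), np.float64(-81.3)], [np.float64(448.6), np.float64(173.4)], [np.float64(408.7), np.float64(145.7)]] side [[np.float64(544.7), np.float64(71.3)], [np.float64(467.5), np.float64(12.6)], [np.float64(414.1), np.float64(-28.9)], [np.float64(342.0), np.float64(-65.0)], [np.float64(458.8), np.float64(176.4)]]
```

step_arm(targets="0.3 0.32 -0.74 0 0 0 -0.962;0.3 0.32 -0.74 0 0 0 -0.962;0.3 0.32 -0.74 0 0 0 -0.962;0.3 0.32 -0.74 0 0 0 -0.962;0.3 0.32 -0.74 0 0 0 -0.962;0.3 0.32 -0.74 0 0 0 -0.962;0.3 0.32 -0.74 0 0 0 -0.962;0.3 0.32 -0.74 0 0 0 -0.962;0.3 0.32 -0.74 0 0 0 -0.962;0.3 0.32 -0.74 0 0 0 -0.962")

```text
clock: 0.93
eef_pos: [0.304, 0.1061, 0.2312]
tool_rot: [0.501, 0.866, -0.0, 0.0]
ft_force: [-0.2, 0.0, -0.7]
grip_width: 0.0554
grasp_force: 0.0
```

step_arm(targets="0.3 0.254 -0.622 -0.2 0 0 0;0.3 0.254 -0.622 -0.2 0 0 0;0.3 0.254 -0.622 -0.2 0 0 0;0.3 0.254 -0.622 -0.2 0 0 0;0.3 0.254 -0.622 -0.2 0 0 0;0.3 0.254 -0.622 -0.2 0 0 0;0.3 0.254 -0.622 -0.2 0 0 0;0.3 0.254 -0.622 -0.2 0 0 0;0.3 0.254 -0.622 -0.2 0 0 0;0.3 0.254 -0.622 -0.2 0 0 0")

```text
clock: 1.77
eef_pos: [0.4311, -0.2053, 0.1293]
tool_rot: [0.502, 0.865, -0.0, -0.001]
ft_force: [1.0, -0.1, -0.3]
grip_width: 0.0558
grasp_force: 0.0
```

Run:
```python
from h import *
a=snap("top","pics/t1.png"); b=snap("side","pics/s1.png")
A=cv2.resize(a[200:300,290:423],(399*2//2,300),interpolation=cv2.INTER_CUBIC);B=cv2.resize(b[150:250,350:483],(399,300),interpolation=cv2.INTER_CUBIC)
cv2.imwrite("pics/c1.png",np.hstack([A,B])[:,:,::-1]); o=bot.get_obs(); print(o["eef_pos"],o["clock"])
for n in("top","side"): print(proj(n,o["eef_pos"]),proj(n,[.431,-.2025,.055]))
```

```text
[ 0.42995508 -0.20212309  0.1304249 ] 1.8667
(np.float64(368.5683152394668), np.float64(246.1458541957175)) (np.float64(362.19974119711463), np.float64(246.57030581133083))
(np.float64(414.32794126950625), np.float64(187.11385122885451)) (np.float64(402.9902379793523), np.float64(202.15218734447214))
```

View pics/c1.png

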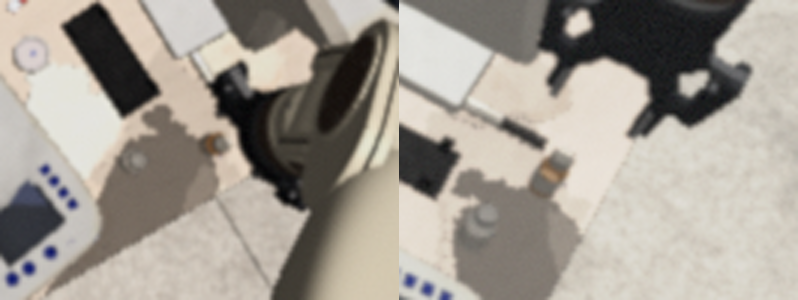

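step_arm(targets="0.3 0 -0.004 -0.06 0 0 0;0.3 0 -0.004 -0.12 0 0 0;0.3 0 -0.004 -0.18 0 0 0;0.3 0 -0.004 -0.22 0 0 0;0.3 0 -0.004 -0.22 0 0 0;-1 0 -0.004 -0.22 0 0 0;-1 0 -0.004 -0.22 0 0 0;-1 0 -0.004 -0.22 0 0 0;-1 0 -0.004 -0.22 0 0 0;-1 0 -0.004 -0.22 0 0 0")

```text
clock: 2.7
eef_pos: [0.4324, -0.2045, 0.0233]
tool_rot: [0.5, 0.866, 0.0, 0.002]
ft_force: [-1.5, 1.8, 7.3]
grip_width: 0.0216
grasp_force: 58.4
```

step_arm(targets="-1 0 0 0 0 0 0;-1 0 0 0.03 0 0 0;-1 0 0 0.1 0 0 0;-1 0 0 0.18 0 0 0;-1 0 0 0.26 0 0 0;-1 0 0 0.3 0 0 0;-1 0 0 0.3 0 0 0")

```text
clock: 3.28
eef_pos: [0.4345, -0.2059, 0.1779]
tool_rot: [0.5, 0.866, 0.001, 0.006]
ft_force: [-0.0, -0.0, -1.2]
grip_width: 0.0212
grasp_force: 58.8
```

Run:
```python
from h import *
b=snap("side","pics/s2.png")
B=cv2.resize(b[110:260,330:480],(600,600),interpolation=cv2.INTER_CUBIC)
cv2.imwrite("pics/c2.png",B[:,:,::-1]); o=bot.get_obs(); print(o["eef_pos"],o["ft_force"],o["grip_width"])
```

```text
[ 0.43309155 -0.20526285  0.17503187] [-0.56248827  0.89901807 -1.7298218 ] 0.02117704590855956
```

View pics/c2.png

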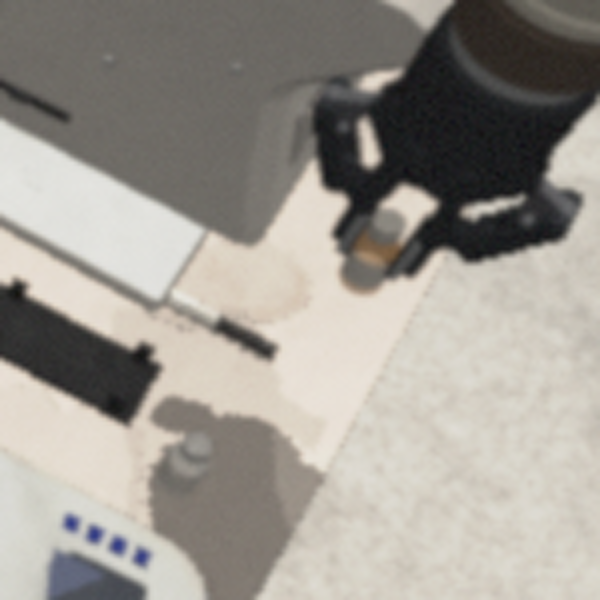

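step_arm(targets="-1 0.01 0.08 0.04 0 0 0;-1 0.02 0.16 0.04 0 0 0;-1 0.03 0.24 0.04 0 0 0;-1 0.08 0.3 0.04 0 0 0;-1 0.14 0.34 0.04 0 0 0;-1 0.21 0.38 0.04 0 0 0;-1 0.28 0.42 0.04 0 0 0;-1 0.35 0.46 0.04 0 0 0;-1 0.42 0.5 0.04 0 0 0;-1 0.453 0.517 0.04 0 0 0")

```text
clock: 4.17
eef_pos: [0.6597, 0.0573, 0.1884]
tool_rot: [0.499, 0.867, 0.0, -0.001]
ft_force: [0.5, -0.3, -0.9]
grip_width: 0.0213
grasp_force: 58.9
```

step_arm(targets="-1 0 0 -0.05 0 0 0;-1 0 0 -0.12 0 0 0;-1 0 0 -0.19 0 0 0;-1 0 0 -0.24 0 0 0;-1 0 0 -0.27 0 0 0;-1 0 0 -0.3 0 0 0;-1 0 0 -0.3 0 0 0;-1 0 0 -0.3 0 0 0;-1 0 0 -0.3 0 0 0")

```text
clock: 4.92
eef_pos: [0.6574, 0.0544, 0.0415]
tool_rot: [0.5, 0.866, 0.0, 0.0]
ft_force: [0.0, -0.0, -0.2]
grip_width: 0.0212
grasp_force: 59.0
```

Run:
```python
from h import *
a=snap("top","pics/t3.png"); b=snap("side","pics/s3.png")
A=cv2.resize(a[130:230,215:348],(399,300),interpolation=cv2.INTER_CUBIC);B=cv2.resize(b[130:230,205:338],(399,300),interpolation=cv2.INTER_CUBIC)
cv2.imwrite("pics/c3.png",np.hstack([A,B])[:,:,::-1]); o=bot.get_obs(); print(o["eef_pos"],o["ft_force"],o["grip_width"])
```

```text
[0.65833715 0.05444351 0.04273116] [ 0.64048501  0.18881524 -0.38880459] 0.021454810574388812
```

View pics/c3.png

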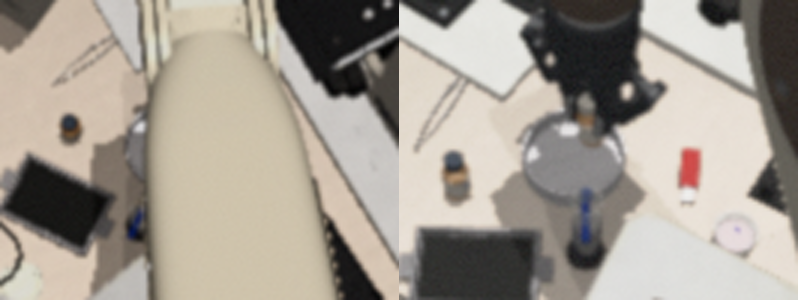

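step_arm(targets="-1 0 0 -0.008 0 0 0;-1 0 0 -0.016 0 0 0;-1 0 0 -0.024 0 0 0;-1 0 0 -0.028 0 0 0;-1 0 0 -0.03 0 0 0;-1 0 0 -0.03 0 0 0;-1 0 0 -0.03 0 0 0")

```text
clock: 5.6
eef_pos: [0.6573, 0.0543, 0.0275]
tool_rot: [0.5, 0.866, 0.0, 0.0]
ft_force: [-2.4, 0.2, 5.9]
grip_width: 0.0211
grasp_force: 59.7
```

step_arm(targets="0 0 0 0 0 0 0;0 0 0 0 0 0 0;0 0 0 0 0 0 0;0 0 0 0 0 0 0;0 0 0 0.04 0 0 0;0 0 0 0.1 0 0 0;0 0 0 0.18 0 0 0;0 0 0 0.26 0 0 0;0 0 0 0.32 0 0 0;0 0 0 0.32 0 0 0")

```text
clock: 6.43
eef_pos: [0.6614, 0.0547, 0.1952]
tool_rot: [0.5, 0.866, 0.004, 0.006]
ft_force: [0.6, 0.1, 0.7]
grip_width: 0.0425
grasp_force: 0.0
```

step_arm(targets="0.3 -0.08 -0.04 0 0 0 0;0.3 -0.15 -0.075 0 0 0 0;0.3 -0.22 -0.11 0 0 0 0;0.3 -0.29 -0.145 0 0 0 0;0.3 -0.36 -0.18 0 0 0 0;0.3 -0.415 -0.21 0 0 0 0;0.3 -0.46 -0.28 -0.03 0 0 0;0.3 -0.49 -0.353 -0.06 0 0 0;0.3 -0.49 -0.353 -0.12 0 0 0;0.3 -0.49 -0.353 -0.12 0 0 0")

```text
clock: 7.27
eef_pos: [0.4077, -0.1229, 0.1223]
tool_rot: [0.502, 0.865, -0.001, -0.004]
ft_force: [-1.4, 1.1, -0.5]
grip_width: 0.055
grasp_force: 0.0
```

step_arm(targets="0.3 0 0 -0.07 0 0 0;0.3 0 0 -0.14 0 0 0;0.3 0 0 -0.19 0 0 0;0.3 0 0 -0.21 0 0 0;0.3 0 0 -0.21 0 0 0;-1 0 0 -0.21 0 0 0;-1 0 0 -0.21 0 0 0;-1 0 0 -0.21 0 0 0;-1 0 0 -0.21 0 0 0;-1 0 0 -0.21 0 0 0")

```text
clock: 8.1
eef_pos: [0.414, -0.1223, 0.0228]
tool_rot: [0.5, 0.866, 0.001, 0.002]
ft_force: [0.3, -0.1, 6.1]
grip_width: 0.0212
grasp_force: 58.8
```

step_arm(targets="-1 0 0 0 0 0 0;-1 0 0 0.03 0 0 0;-1 0 0 0.1 0 0 0;-1 0 0 0.18 0 0 0;-1 0 0 0.26 0 0 0;-1 0.04 0.04 0.3 0 0 0;-1 0.1 0.095 0.3 0 0 0;-1 0.16 0.152 0.3 0 0 0;-1 0.22 0.21 0.3 0 0 0;-1 0.28 0.265 0.3 0 0 0")

```text
clock: 8.93
eef_pos: [0.5535, 0.0118, 0.1721]
tool_rot: [0.5, 0.866, 0.0, 0.001]
ft_force: [0.2, -1.6, 0.0]
grip_width: 0.0211
grasp_force: 59.0
```

step_arm(targets="-1 0.06 0.055 0 0 0 0;-1 0.11 0.105 0 0 0 0;-1 0.138 0.13 0 0 0 0;-1 0.138 0.13 -0.06 0 0 0;-1 0.138 0.13 -0.13 0 0 0;-1 0.138 0.13 -0.2 0 0 0;-1 0.138 0.13 -0.24 0 0 0;-1 0.138 0.13 -0.26 0 0 0;-1 0.138 0.13 -0.27 0 0 0;-1 0.138 0.13 -0.27 0 0 0")

```text
clock: 9.77
eef_pos: [0.6204, 0.0751, 0.0353]
tool_rot: [0.5, 0.866, -0.001, -0.001]
ft_force: [0.6, 0.2, -0.8]
grip_width: 0.0207
grasp_force: 59.0
```

step_arm(targets="-1 0 0 -0.006 0 0 0;-1 0 0 -0.012 0 0 0;-1 0 0 -0.018 0 0 0;-1 0 0 -0.018 0 0 0")

```text
clock: 10.1
eef_pos: [0.6215, 0.0754, 0.0272]
tool_rot: [0.5, 0.866, 0.0, 0.0]
ft_force: [-0.2, 0.4, -0.5]
grip_width: 0.0209
grasp_force: 58.9
```

step_arm(targets="-1 0 0 -0.002 0 0 0;-1 0 0 -0.003 0 0 0;-1 0 0 -0.003 0 0 0")

```text
clock: 10.35
eef_pos: [0.6216, 0.0754, 0.027]
tool_rot: [0.5, 0.866, 0.0, 0.0]
ft_force: [-1.3, -1.0, 4.3]
grip_width: 0.0211
grasp_force: 59.5
```

step_arm(targets="0 0 0 0 0 0 0;0 0 0 0 0 0 0;0 0 0 0 0 0 0;0 0 0 0 0 0 0;0 0 0 0.04 0 0 0;0 0 0 0.1 0 0 0;0 0 0 0.18 0 0 0;0 0 0 0.24 0 0 0;0 0.04 0.1 0.24 0 0 -0.15;0 0.087 0.204 0.24 0 0 -0.3")

```text
clock: 11.18
eef_pos: [0.6559, 0.1512, 0.1502]
tool_rot: [0.602, 0.798, 0.003, 0.002]
ft_force: [0.4, 0.8, 0.1]
grip_width: 0.0428
grasp_force: 0.0
```

step_arm(targets="0.3 0 0 0 0 0 -0.158;0.3 0 0 0 0 0 -0.316;0.3 0 0 0 0 0 -0.474;0.3 0 0 0 0 0 -0.632;0.3 0 0 0 0 0 -0.79;0.3 0 0 0 0 0 -0.95;0.3 0 0 0 0 0 -1;0.3 0 0 0 0 0 -1;0.3 0 0 0 0 0 -1")

```text
clock: 11.93
eef_pos: [0.6536, 0.1521, 0.1455]
tool_rot: [0.859, 0.512, -0.0, -0.0]
ft_force: [-0.2, -0.0, 0.4]
grip_width: 0.0556
grasp_force: 0.0
```

Run:
```python
from h import *
a=snap("top","pics/t4.png"); b=snap("side","pics/s4.png")
A=cv2.resize(a[130:230,205:338],(399,300),interpolation=cv2.INTER_CUBIC);B=cv2.resize(b[120:220,185:318],(399,300),interpolation=cv2.INTER_CUBIC)
cv2.imwrite("pics/c4.png",np.hstack([A,B])[:,:,::-1]); o=bot.get_obs(); print(o["eef_pos"],o["tool_rot"],o["ft_force"],o["grip_width"])
print(proj("side",[.665,.1775,.055]),proj("side",[.665,.1775,.0]),proj("side",[.6575,.0545,.059]),proj("side",[.6215,.0755,.059]))
```

```text
[0.65360303 0.15212569 0.1456157 ] [ 8.59204547e-01  5.11632211e-01 -1.50001143e-04 -5.75509672e-05] [-0.21811923  1.35480754 -0.51301031] 0.05534753102889129
(np.float64(223.27568321933205), np.float64(183.09403635939012)) (np.float64(225.21945720209467), np.float64(193.6454012635954)) (np.float64(268.6208514485618), np.float64(167.45307986847223)) (np.float64(267.1380083183426), np.float64(181.26073009510628))
```

View pics/c4.png

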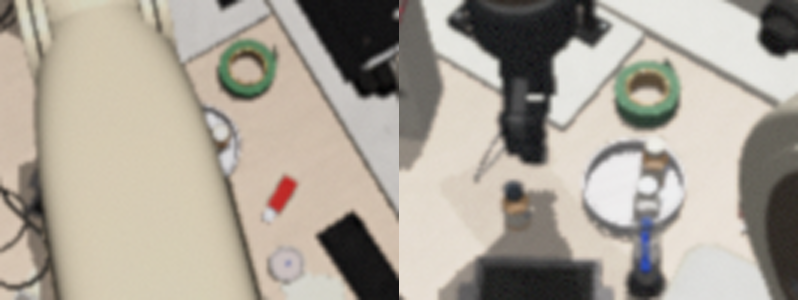

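step_arm(targets="0.3 0.023 0.051 -0.03 0 0 0;0.3 0.023 0.051 -0.1 0 0 0;0.3 0.023 0.051 -0.17 0 0 0;0.3 0.023 0.051 -0.22 0 0 0;0.3 0.023 0.051 -0.248 0 0 0;0.3 0.023 0.051 -0.248 0 0 0;-1 0.023 0.051 -0.248 0 0 0;-1 0.023 0.051 -0.248 0 0 0;-1 0.023 0.051 -0.248 0 0 0;-1 0.023 0.051 -0.248 0 0 0")

```text
clock: 12.87
eef_pos: [0.667, 0.178, 0.0244]
tool_rot: [0.859, 0.511, 0.002, 0.001]
ft_force: [1.4, -0.2, 2.8]
grip_width: 0.0208
grasp_force: 59.2
```

step_arm(targets="-1 0 0 0 0 0 0;-1 0 0 0.03 0 0 0;-1 0 0 0.1 0 0 0;-1 0 0 0.16 0 0 0;-1 0 0 0.2 0 0 0;-1 0 0 0.2 0 0 0")

```text
clock: 13.37
eef_pos: [0.6686, 0.1786, 0.1291]
tool_rot: [0.859, 0.511, 0.006, 0.002]
ft_force: [1.2, 0.0, 0.9]
grip_width: 0.0209
grasp_force: 58.8
```

step_arm(targets="-1 -0.005 -0.06 0 0 0 0;-1 -0.01 -0.12 0 0 0 0;-1 -0.015 -0.163 0 0 0 0;-1 -0.015 -0.163 0 0 0 0;-1 -0.015 -0.163 -0.05 0 0 0;-1 -0.015 -0.163 -0.1 0 0 0;-1 -0.015 -0.163 -0.14 0 0 0;-1 -0.015 -0.163 -0.164 0 0 0;-1 -0.015 -0.163 -0.17 0 0 0;-1 -0.015 -0.163 -0.17 0 0 0")

```text
clock: 14.2
eef_pos: [0.6568, 0.0964, 0.0356]
tool_rot: [0.859, 0.511, -0.001, -0.001]
ft_force: [-0.6, 0.7, 0.5]
grip_width: 0.0211
grasp_force: 58.8
```

step_arm(targets="-1 0 0 -0.006 0 0 0;-1 0 0 -0.012 0 0 0;-1 0 0 -0.016 0 0 0;-1 0 0 -0.018 0 0 0;-1 0 0 -0.018 0 0 0")

```text
clock: 14.62
eef_pos: [0.6581, 0.0962, 0.0284]
tool_rot: [0.859, 0.511, 0.001, 0.0]
ft_force: [-0.6, 0.1, -0.1]
grip_width: 0.0211
grasp_force: 58.8
```

step_arm(targets="-1 0 0 -0.002 0 0 0;-1 0 0 -0.003 0 0 0;-1 0 0 -0.003 0 0 0")

```text
clock: 14.87
eef_pos: [0.6582, 0.0963, 0.0283]
tool_rot: [0.859, 0.511, 0.001, 0.0]
ft_force: [-2.8, -0.3, 7.8]
grip_width: 0.021
grasp_force: 59.6
```

step_arm(targets="0 0 0 0 0 0 0;0 0 0 0 0 0 0;0 0 0 0 0 0 0;0 0 0 0 0 0 0;0 0 0 0.04 0 0 0;0 0 0 0.1 0 0 0;0 0 0 0.18 0 0 0;0 0 0 0.24 0 0 0;0 0 0 0.24 0 0 0.15;0 0 0 0.24 0 0 0.3")

```text
clock: 15.7
eef_pos: [0.6598, 0.0965, 0.1499]
tool_rot: [0.792, 0.611, 0.003, 0.002]
ft_force: [-0.9, -0.6, -0.5]
grip_width: 0.0423
grasp_force: 0.0
```

step_arm(targets="-0.25 -0.01 -0.05 0 0 0 0.158;-0.25 -0.03 -0.12 0 0 0 0.316;-0.25 -0.06 -0.17 0 0 0 0.474;-0.25 -0.1 -0.21 0 0 0 0.632;-0.25 -0.12 -0.225 0 0 0 0.79;-0.25 -0.12 -0.225 0 0 0 0.95;-0.25 -0.12 -0.225 0 0 0 1;-0.25 -0.12 -0.225 0 0 0 1")

```text
clock: 16.37
eef_pos: [0.5974, -0.0168, 0.1463]
tool_rot: [0.5, 0.866, -0.0, -0.0]
ft_force: [-0.2, -0.1, 1.0]
grip_width: 0.0321
grasp_force: 0.0
```

Run:
```python
from h import *
o=bot.get_obs(); print(o["eef_pos"],o["tool_rot"],o["joint_pos"],o["clock"])
```

```text
[ 0.59740039 -0.01683193  0.14627745] [ 5.00195991e-01  8.65912215e-01 -2.98399564e-05 -6.92912057e-05] [-2.81746554e-02  4.79263032e-01  1.27778665e-01  1.21946225e+00
  1.34123339e-05  1.01947555e+00] 16.3667
```

step_arm(targets="-0.25 0 0 0 0 0 0.158;-0.25 0 0 0 0 0 0.316;-0.25 0 0 -0.03 0 0 0.474;-0.25 0 0 -0.08 0 0 0.632;-0.25 0 0 -0.14 0 0 0.667;-0.25 0 0 -0.2 0 0 0.667;-0.25 0 0 -0.25 0 0 0.667;-0.25 0 0 -0.26 0 0 0.667;-0.25 0 0 -0.26 0 0 0.667")

```text
clock: 17.12
eef_pos: [0.5956, -0.0161, 0.0139]
tool_rot: [0.259, 0.966, -0.001, -0.003]
ft_force: [0.0, -0.3, -0.2]
grip_width: 0.0318
grasp_force: 0.0
```

Run:
```python
from h import *
b=snap("side","pics/s5.png")
B=cv2.resize(b[140:240,250:383],(798,600),interpolation=cv2.INTER_CUBIC)
cv2.imwrite("pics/c5.png",B[:,:,::-1]); o=bot.get_obs(); print(o["eef_pos"],o["tool_rot"],o["ft_force"],o["grip_width"])
```

```text
[ 0.59741303 -0.01618523  0.01596947] [ 2.58957453e-01  9.65888439e-01 -1.92749837e-04 -7.24182822e-04] [0.41459956 0.07553549 1.12953277] 0.03233594886166814
```

View pics/c5.png

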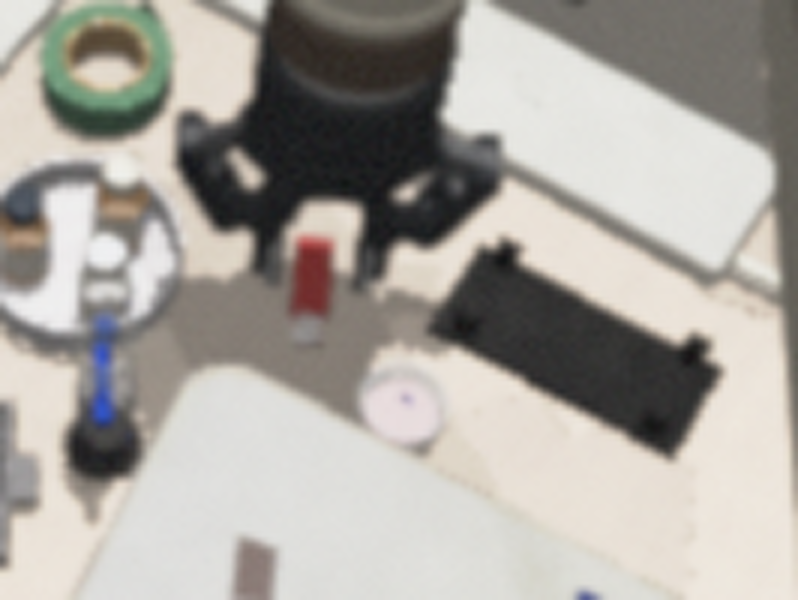

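step_arm(targets="-0.25 0 0 -0.01 0 0 0;-0.25 0 0 -0.02 0 0 0;-0.25 0 0 -0.026 0 0 0;-0.25 0 0 -0.026 0 0 0")

```text
clock: 17.5
eef_pos: [0.5978, -0.0164, 0.0035]
tool_rot: [0.259, 0.966, 0.0, 0.0]
ft_force: [0.0, -0.2, 0.3]
grip_width: 0.0322
grasp_force: 0.0
```

step_arm(targets="-0.25 0 0 -0.002 0 0 0;-0.25 0 0 -0.002 0 0 0;-1 0 0 -0.002 0 0 0;-1 0 0 -0.002 0 0 0;-1 0 0 -0.002 0 0 0;-1 0 0 -0.002 0 0 0;-1 0 0 -0.002 0 0 0")

```text
clock: 18.08
eef_pos: [0.5981, -0.0164, 0.0029]
tool_rot: [0.259, 0.966, 0.0, 0.001]
ft_force: [-1.1, 0.0, 3.9]
grip_width: 0.0159
grasp_force: 59.1
```

step_arm(targets="-1 0 0 0.02 0 0 0;-1 0 0 0.1 0 0 0;-1 0 0 0.18 0 0 0;-1 0 0 0.26 0 0 0;-1 0 0 0.3 0 0 -0.15;-1 0 0.06 0.3 0 0 -0.3;-1 -0.01 0.12 0.3 0 0 -0.45;-1 -0.02 0.18 0.3 0 0 -0.6;-1 -0.03 0.24 0.3 0 0 -0.75;-1 -0.03 0.3 0.3 0 0 -0.9")

```text
clock: 18.92
eef_pos: [0.5814, 0.1347, 0.1528]
tool_rot: [0.58, 0.815, -0.0, -0.0]
ft_force: [0.4, 0.2, -0.5]
grip_width: 0.0155
grasp_force: 58.7
```

Run:
```python
from h import *
o=bot.get_obs(); print(o["eef_pos"],o["tool_rot"],o["grip_width"],o["ft_force"])
for n,p in(("top",(234,198)),("side",(230,220))):
    g=cv2.imread(f"pics/{n}0.png").max(2)
    m=(g<70).astype(np.uint8); k,l,S,c=cv2.connectedComponentsWithStats(m,connectivity=4)
    i=l[p[1],p[0]]; q=np.argwhere(l==i)[:,::-1]; w=np.array([ray(n,*x,.007)[:2] for x in q],np.float32)*1000
    print(n,i,S[i],cv2.minAreaRect(w),w.mean(0))
```

```text
[0.58144702 0.13474794 0.1528041 ] [ 5.79602501e-01  8.14899225e-01 -3.01337957e-04 -3.20637729e-04] 0.015491112093677178 [ 0.39474046  0.15285184 -0.54207822]
top 100 [216 183  35  29 561] ((585.146728515625, 194.049072265625), (96.45956420898438, 61.021053314208984), 63.61163330078125) [585.50433 193.79874]
side 34 [211 208  38  23 777] ((588.4085083007812, 195.0689697265625), (93.14265441894531, 61.4281120300293), 65.37993621826172) [588.10474 194.81552]
```

step_arm(targets="-1 0.002 0.06 0 0 0 -0.158;-1 0.002 0.106 0 0 0 -0.316;-1 0.002 0.106 0 0 0 -0.474;-1 0.002 0.106 -0.04 0 0 -0.632;-1 0.002 0.106 -0.1 0 0 -0.79;-1 0.002 0.106 -0.16 0 0 -0.95;-1 0.002 0.106 -0.22 0 0 -1;-1 0.002 0.106 -0.25 0 0 -1;-1 0.002 0.106 -0.265 0 0 -1;-1 0.002 0.106 -0.27 0 0 -1")

```text
clock: 19.75
eef_pos: [0.5824, 0.1862, 0.0157]
tool_rot: [0.846, 0.534, -0.002, -0.0]
ft_force: [0.2, -0.1, -0.7]
grip_width: 0.0157
grasp_force: 58.7
```

Run:
```python
from h import *
b=snap("side","pics/s6.png")
B=cv2.resize(b[160:260,180:313],(798,600),interpolation=cv2.INTER_CUBIC)
cv2.imwrite("pics/c6.png",B[:,:,::-1]); o=bot.get_obs(); print(o["eef_pos"],o["tool_rot"],o["ft_force"],o["grip_width"])
```

```text
[0.58325113 0.18650931 0.01666353] [ 8.45669553e-01  5.33706341e-01 -7.14783618e-04 -1.93711709e-04] [-0.10405653  0.67964302 -0.44079619] 0.01565595431172543
```

View pics/c6.png

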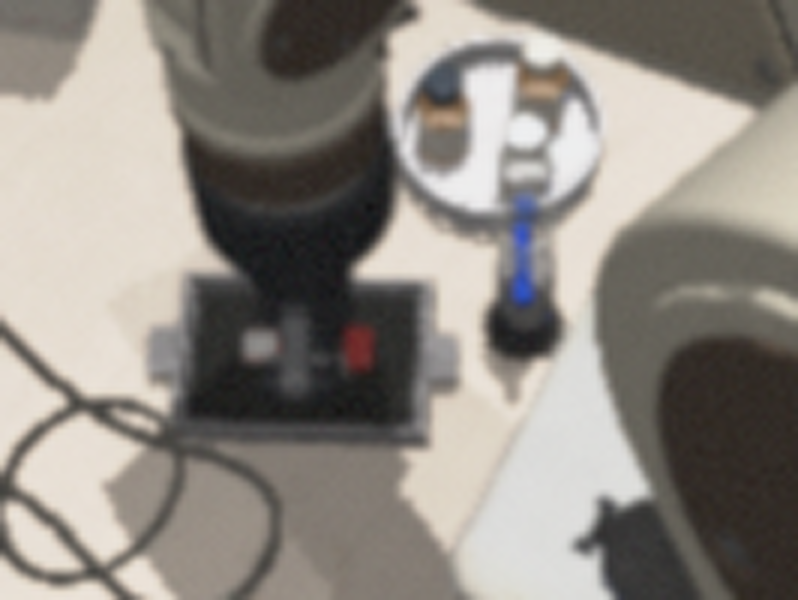

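step_arm(targets="-1 0 0 -0.006 0 0 0;-1 0 0 -0.012 0 0 0;-1 0 0 -0.016 0 0 0;-1 0 0 -0.018 0 0 0;-1 0 0 -0.018 0 0 0")

```text
clock: 20.22
eef_pos: [0.5838, 0.1867, 0.0087]
tool_rot: [0.846, 0.534, 0.0, 0.0]
ft_force: [1.3, 0.0, 0.2]
grip_width: 0.0161
grasp_force: 58.7
```

step_arm(targets="-1 0 0 -0.002 0 0 0;-1 0 0 -0.003 0 0 0;-1 0 0 -0.003 0 0 0")

```text
clock: 20.47
eef_pos: [0.5838, 0.1867, 0.0069]
tool_rot: [0.846, 0.534, 0.0, 0.0]
ft_force: [0.8, -1.2, 0.1]
grip_width: 0.0159
grasp_force: 58.7
```

step_arm(targets="-1 0 0 -0.001 0 0 0;-1 0 0 -0.002 0 0 0;-1 0 0 -0.002 0 0 0")

```text
clock: 20.72
eef_pos: [0.5838, 0.1867, 0.0068]
tool_rot: [0.846, 0.534, 0.0, 0.0]
ft_force: [-1.9, -0.1, 5.3]
grip_width: 0.0157
grasp_force: 59.3
```

step_arm(targets="-0.38 0 0 0 0 0 0;-0.38 0 0 0 0 0 0;-0.38 0 0 0 0 0 0;-0.38 0 0 0.02 0 0 0;-0.38 0 0 0.08 0 0 0;-0.38 0 0 0.15 0 0 0;-0.38 0 0 0.22 0 0 0;-0.38 0 0 0.28 0 0 0;-0.1 0 0 0.3 0 0 0.15;-0.1 0 0 0.3 0 0 0.3")

```text
clock: 21.55
eef_pos: [0.5863, 0.1875, 0.1615]
tool_rot: [0.775, 0.632, 0.004, 0.002]
ft_force: [0.8, 0.0, -0.4]
grip_width: 0.0382
grasp_force: 0.0
```

step_arm(targets="0.15 -0.01 -0.06 0 0 0 0.158;0.15 -0.03 -0.12 0 0 0 0.316;0.15 -0.05 -0.18 0 0 0 0.474;0.15 -0.07 -0.24 0 0 0 0.632;0.15 -0.09 -0.3 0 0 0 0.79;0.15 -0.11 -0.36 0 0 0 0.93;0.15 -0.123 -0.412 0 0 0 0.93;0.15 -0.123 -0.412 0 0 0 0.93")

```text
clock: 22.22
eef_pos: [0.5207, -0.0235, 0.1566]
tool_rot: [0.503, 0.864, -0.001, 0.0]
ft_force: [0.3, -0.3, 0.0]
grip_width: 0.0488
grasp_force: 0.0
```

Run:
```python
from h import *
a=snap("top","pics/t7.png");b=snap("side","pics/s7.png")
B=cv2.resize(b[140:240,200:333],(399,300),interpolation=cv2.INTER_CUBIC)
A=cv2.resize(a[150:250,215:348],(399,300),interpolation=cv2.INTER_CUBIC)
cv2.imwrite("pics/c7.png",np.hstack([A,B])[:,:,::-1]); o=bot.get_obs(); print(o["eef_pos"],o["tool_rot"],o["ft_force"],o["grip_width"])
```

```text
[ 0.52216912 -0.02024187  0.15655217] [5.02205555e-01 8.64748124e-01 3.85206842e-04 3.38715170e-04] [ 0.05584079 -0.5107413  -0.2545522 ] 0.048956083876424986
```

View pics/c7.png

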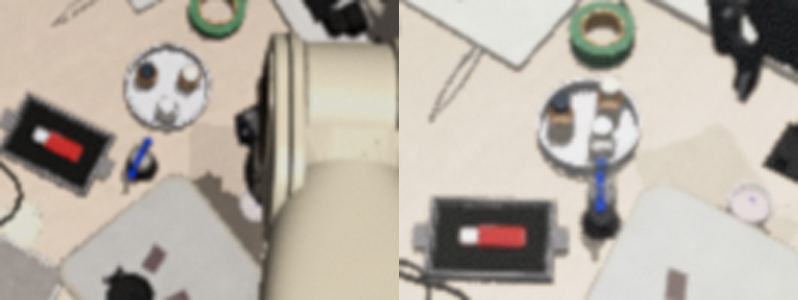

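step_arm(targets="0.15 0.004 -0.004 0 0.077 0.045 0;0.15 0.004 -0.004 -0.04 0.154 0.089 0;0.15 0.004 -0.004 -0.1 0.154 0.089 0;0.15 0.004 -0.004 -0.16 0.154 0.089 0;0.15 0.004 -0.004 -0.21 0.154 0.089 0;0.15 0.004 -0.004 -0.25 0.154 0.089 0;0.15 0.004 -0.004 -0.26 0.154 0.089 0;0.15 0.004 -0.004 -0.26 0.154 0.089 0")

```text
clock: 22.98
eef_pos: [0.5231, -0.0202, 0.0243]
tool_rot: [0.499, 0.864, 0.034, -0.062]
ft_force: [-0.9, -0.2, -0.6]
grip_width: 0.0492
grasp_force: 0.0
```

Run:
```python
from h import *
b=snap("side","pics/s8.png")
B=cv2.resize(b[150:250,260:393],(798,600),interpolation=cv2.INTER_CUBIC)
cv2.imwrite("pics/c8.png",B[:,:,::-1]); o=bot.get_obs(); print(o["eef_pos"],o["tool_rot"],o["ft_force"],o["grip_width"])
```

```text
[ 0.52433104 -0.02044592  0.02580002] [ 0.49929871  0.86358792  0.03467684 -0.0609443 ] [0.43421587 0.33837343 0.74140758] 0.049337952582077835
```

View pics/c8.png

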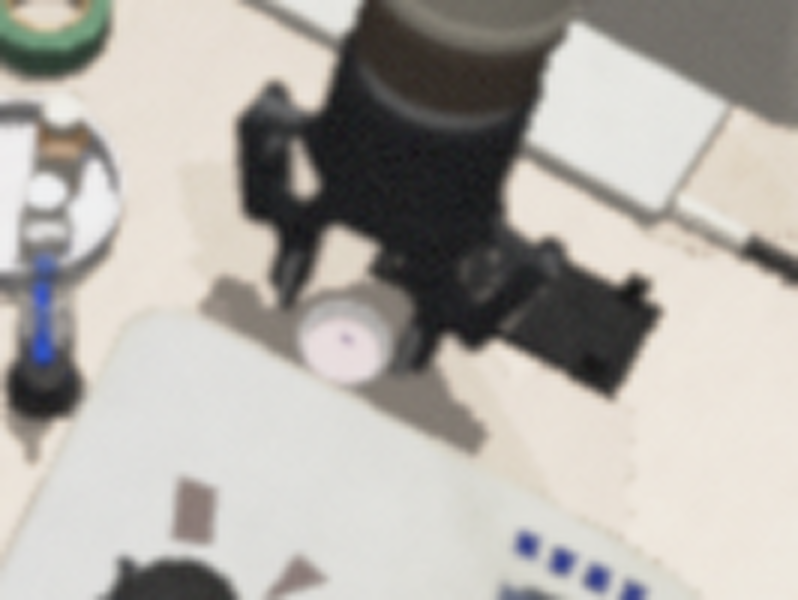

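step_arm(targets="0.15 0.002 -0.002 -0.012 0 0 0;0.15 0.002 -0.002 -0.024 0 0 0;0.15 0.002 -0.002 -0.036 0 0 0;0.15 0.002 -0.002 -0.044 0 0 0;0.15 0.002 -0.002 -0.046 0 0 0;0.15 0.002 -0.002 -0.046 0 0 0")

```text
clock: 23.53
eef_pos: [0.5248, -0.0224, 0.0025]
tool_rot: [0.5, 0.863, 0.035, -0.061]
ft_force: [-0.7, 0.9, 0.3]
grip_width: 0.0494
grasp_force: 0.0
```

step_arm(targets="-1 0 0 0 0 0 0;-1 0 0 0 0 0 0;-1 0 0 0 0 0 0;-1 0 0 0 0 0 0;-1 0 0 0 0 0 0")

```text
clock: 23.95
eef_pos: [0.5257, -0.0224, 0.0034]
tool_rot: [0.5, 0.863, 0.035, -0.06]
ft_force: [-1.0, -1.1, 4.3]
grip_width: 0.0317
grasp_force: 59.7
```

step_arm(targets="-1 0 0 0.02 0 0 0;-1 0 0 0.08 0 0 0;-1 0 0 0.16 0 0 0;-1 0 0 0.24 0 0 0;-1 0 0 0.3 0 0 0;-1 -0.02 0.07 0.32 -0.08 -0.045 0;-1 -0.045 0.14 0.32 -0.154 -0.089 0;-1 -0.07 0.21 0.32 -0.154 -0.089 0;-1 -0.1 0.28 0.32 -0.154 -0.089 0;-1 -0.125 0.35 0.32 -0.154 -0.089 0")

```text
clock: 24.78
eef_pos: [0.4611, 0.1541, 0.1636]
tool_rot: [0.501, 0.865, 0.0, 0.0]
ft_force: [0.9, -0.6, -0.1]
grip_width: 0.0319
grasp_force: 59.6
```

Run:
```python
from h import *
o=bot.get_obs(); print(o["eef_pos"],o["tool_rot"],o["ft_force"],o["grip_width"])
```

```text
[0.46111931 0.15406285 0.16358643] [5.01114130e-01 8.65381183e-01 1.83333455e-04 5.91240158e-05] [ 0.90398249 -0.62652168 -0.05982984] 0.03191552529693845
```

step_arm(targets="-1 -0.03 0.08 0 0 0 0;-1 -0.06 0.15 0 0 0 0;-1 -0.067 0.178 0 0 0 0;-1 -0.067 0.178 -0.06 0 0 0;-1 -0.067 0.178 -0.13 0 0 0;-1 -0.067 0.178 -0.19 0 0 0;-1 -0.067 0.178 -0.24 0 0 0;-1 -0.067 0.178 -0.27 0 0 0;-1 -0.067 0.178 -0.28 0 0 0;-1 -0.067 0.178 -0.28 0 0 0")

```text
clock: 25.62
eef_pos: [0.428, 0.241, 0.0217]
tool_rot: [0.501, 0.865, -0.001, -0.001]
ft_force: [-0.8, 0.4, -0.5]
grip_width: 0.0318
grasp_force: 59.6
```

Run:
```python
from h import *
b=snap("side","pics/s9.png")
B=cv2.resize(b[220:320,180:313],(798,600),interpolation=cv2.INTER_CUBIC)
cv2.imwrite("pics/c9.png",B[:,:,::-1]); o=bot.get_obs(); print(o["eef_pos"],o["tool_rot"],o["ft_force"],o["grip_width"])
```

```text
[0.42908026 0.24160853 0.02297448] [ 5.01082128e-01  8.65399663e-01 -2.95611971e-04 -1.90333012e-04] [ 0.10381417 -0.34470517 -0.52018933] 0.03167189912395112
```

View pics/c9.png

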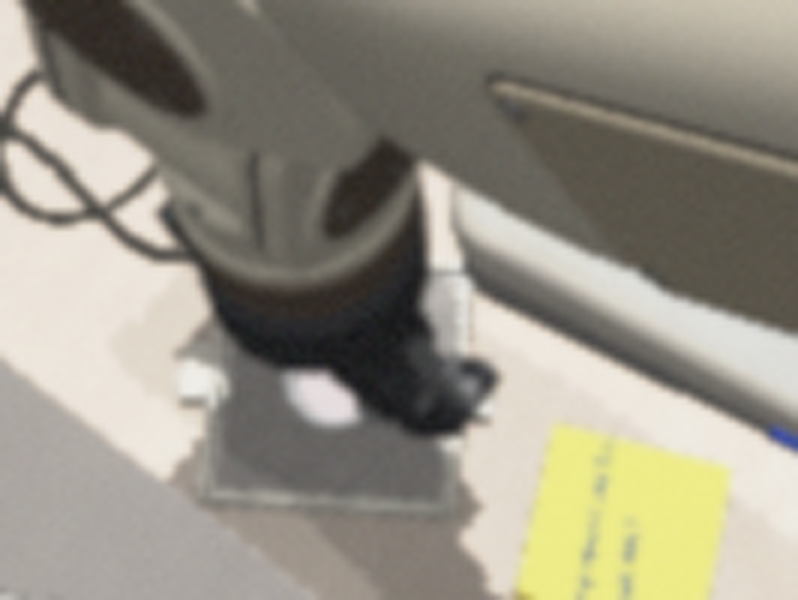

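step_arm(targets="-1 0 0 -0.008 0 0 0;-1 0 0 -0.016 0 0 0;-1 0 0 -0.022 0 0 0;-1 0 0 -0.026 0 0 0;-1 0 0 -0.026 0 0 0")

```text
clock: 26.08
eef_pos: [0.4293, 0.2417, 0.0098]
tool_rot: [0.501, 0.865, 0.0, 0.0]
ft_force: [-0.1, 0.7, -0.1]
grip_width: 0.0317
grasp_force: 59.6
```

step_arm(targets="-1 0 0 -0.002 0 0 0;-1 0 0 -0.002 0 0 0;-1 0 0 -0.002 0 0 0")

```text
clock: 26.33
eef_pos: [0.4294, 0.2416, 0.0092]
tool_rot: [0.501, 0.865, 0.0, 0.0]
ft_force: [-0.2, -2.1, 3.0]
grip_width: 0.0319
grasp_force: 59.9
```

step_arm(targets="-0.05 0 0 0 0 0 0;-0.05 0 0 0 0 0 0;-0.05 0 0 0 0 0 0;-0.05 0 0 0.02 0 0 0;-0.05 0 0 0.08 0 0 0;-0.05 0 0 0.15 0 0 0;-0.05 0 0 0.22 0 0 0;-0.05 0 0 0.3 0 0 0;-0.05 -0.08 0.02 0.36 0 0 0;-0.05 -0.15 0.05 0.4 0 0 0")

```text
clock: 27.17
eef_pos: [0.364, 0.2635, 0.2072]
tool_rot: [0.503, 0.864, 0.002, 0.001]
ft_force: [-0.0, 0.7, -0.3]
grip_width: 0.0408
grasp_force: 0.0
```

step_arm(targets="0 -0.08 0.1 0 0 0 0;0 -0.12 0.16 0 0 0 0;0 -0.12 0.24 0 0 0 0;0 -0.12 0.32 0 0 0 0;0 -0.12 0.32 0 0 0 0;0 -0.12 0.32 0 0 0 0")

```text
clock: 27.67
eef_pos: [0.302, 0.4262, 0.2038]
tool_rot: [0.499, 0.866, 0.001, -0.0]
ft_force: [-0.1, -0.6, 0.4]
grip_width: 0.0428
grasp_force: 0.0
```

Run:
```python
from h import *
a=snap("top","pics/t10.png");b=snap("side","pics/s10.png")
B=cv2.resize(b[150:300,190:323],(399,450),interpolation=cv2.INTER_CUBIC)
A=cv2.resize(a[150:300,190:323],(399,450),interpolation=cv2.INTER_CUBIC)
cv2.imwrite("pics/c10.png",np.hstack([A,B])[:,:,::-1]); o=bot.get_obs(); print(o["eef_pos"],o["ft_force"],o["grip_width"],o["clock"])
```

```text
[0.30231708 0.42272184 0.20352381] [-0.82669828 -0.41968249  0.73849264] 0.04233250672277755 27.7667
```

View pics/c10.png

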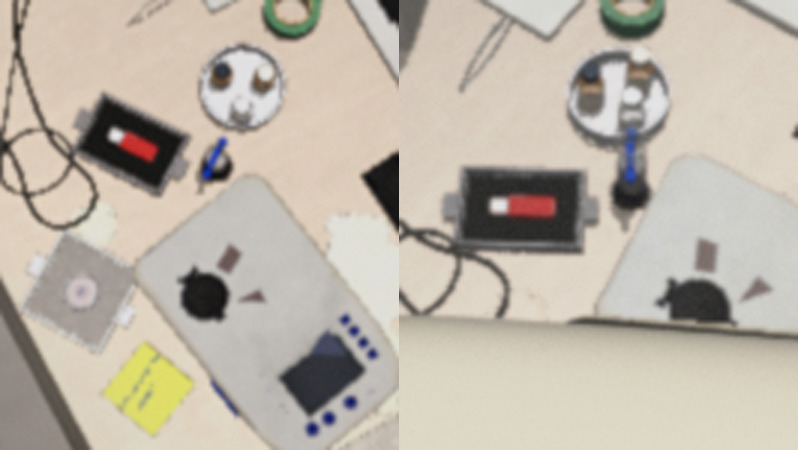

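The top and side views show the three vials upright in the pot, the stick flat and central in the dark tray, and the dish flat and central in the square tray (top crop about 80,292). The arm is clear of everything.

```bash
python3 -c "
from workcell import bot
print(bot.job_done())"
```

```text
the job is handed in; nothing more can be done
None
```

I handed the job in at about 28 s of the 115 s allowed: the last pictures show all three vials upright in the pot, the dish flat in the square tray and the memory stick flat in the dark-floored tray, all released with the arm clear. No verdict was returned.

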